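# Fit the sprung keeper bar in the can rack

## Robot

A 6-joint arm with a two-finger parallel gripper is mounted at the origin on the work surface. World frame = base frame: x ahead of the robot, y to its left, z up, the work surface at z = 0. Lengths are in m, angles in rad, forces in N, time in s.
With the tool pointing down it reaches from about 0.35 to 1 m from the base axis. Payload 7.1 kg.
Tool frame: the origin (TCP) lies on the mounting face of the last link; the fingertips stand 173 mm ahead of it and the grasp point (between the pads) lies 155 mm ahead of it; z points along the fingers, y is the line along which they close (so a half turn about z gives the same grasp; the last joint's range is limited). The gripper opens to 85 mm and grips with 20 to 120 N. Pads are 22 mm wide; open, the fingers measure 114 mm over their backs; the gripper's body (76 mm by 85 mm) begins 54 mm behind the grasp point. The pads swing forward as they close: fully open they stand 13 mm farther back than shut.
Start: joints at [1.137, 0.423, 1.63, -0, 1.089, -0.019], TCP at [0.252, 0.572, 0.405] pointing down, gripper open.
Joint ranges: [-3, 3], [-0.9, 2.11], [0.09, 2.58], [-1.31, 4.45], [0.11, 2.69], [-2.54, 2.54]. Speed limits (rad/s): [2.39, 2.39, 3.01, 3.14, 3.14, 3.14].

## Interface

Orientations are given as a unit quaternion [x, y, z, w].
In Python, from cell import get_state, grab_frame, camera_params, hand_in gives the robot as it stands.
- The arm moves only by the tool apply_moves, never from a script. Its argument "deltas" is a list of rows, each a list of 5 numbers: the opening, from 0 (shut) to 1 (fully open), then the shift along the tool's x, y, z in m, then the turn about the tool's z in degrees. A call has 1 to 12 rows; each row shifts and turns the commanded pose from where the row before left it, along the tool's axes as they then stand; what a row does not reach is not made up. A row lasts 1/12 s, in which the tool goes at most 41.7 mm and 7.16 degrees, less where a joint would pass 70% of its speed; a pose out of reach is approached as far as the arm can. A call is refused whole if a number of a shift passes 0.0417 or a number of a turn 7.16, either way. A call with a gripper value outside its range is refused whole. The fingers move at their own pace and stop on an object; "newtons" is the grip in N (left out, the last holds). Time passes only in rows, so rows that do not move let the fingers close. It gives the time, the measured TCP pose, the force, the opening and the grip force at its end, in the units of the state.
- get_state(): the state, without advancing time (a new reading comes with each control period).
- grab_frame(name): name is "scene" or "side" or "wrist"; returns the picture (384x512x3 uint8, red, green, blue); there is no depth.
- camera_params(name): a dict with "fx", "fy", "cx", "cy" (pixels), "T" (4x4, takes a point from camera to world coordinates). Camera axes: x right, y up, looking along -z (the intrinsics and any distortion apply to the point x, -y, -z); pixel columns grow to the right and rows downward; lengths in m; the calibration is good to about 2 mm. The wrist camera is an equidistant fisheye: a pixel r from the principal point sees the ray r / f radians off the axis. A picture is of the moment at which its call begins: read the wrist's pose just before it. camera_params takes no time and is no camera call; for the wrist camera it gives the pose at the moment of the call.
- hand_in(): hands the job in; it is judged then, once.
The state is a dict: "time_s": time; "joint_pos": joint angles; "qvel": joint speeds; "joint_efforts": joint torques, N m; "ee_pos": TCP position; "ee_rot": TCP orientation; "force": force on the tool from outside, world axes, zero at the start; "wrist_torque": the same for the moment, N m; "width": opening from 0.0 (shut) to 1.0 (fully open); "finger_force": force on a finger pad.
Only numpy, scipy, OpenCV 4.12 (cv2) and the standard library are available. Lean on these libraries where they do the work, as an engineer would, in place of code of your own. Each camera call takes 0.05 s, during which the arm holds its last target. There are 200 camera calls.

## Task

Take the spring-loaded keeper bar out of the well of the gray parts box, lay it flat on the bench and let go of it, then take it again by its middle and fit it across the front of the can rack: press its plunger in so that it goes between the two end cups, and let it spring out until one end sits fully home in each cup, either way round. Leave the other things on the bench where they are.

Things in the scene. Friction and masses are not known exactly. Their poses are not given: they have to be found in the camera images.
- bar: Keeper bar: square aluminium tube 20 x 20 mm, a round steel pin on each end, about 140 g. Origin at the fixed pin's tip, z along the bar to the plunger, x and y square to its flats. From the origin: fixed pin 11 mm diameter 0-12 mm, tube 12-142, sprung plunger 10 mm diameter 142-170 when free. Starts upright, plunger up, in one well of the parts box, flats parallel to the box's sides
- bar_mid (a point): middle of the bar's square tube, on its axis, 77 mm from the fixed pin's tip and 93 mm from the free plunger's tip; axes as the bar
- pin_tip (a point): centre of the end face of the bar's fixed pin
- plunger_tip (a point): centre of the end face of the bar's sprung plunger pin
- plunger (a joint): how far the plunger is pressed into the bar, 0 (free) to 0.020 m; spring 0.6 N per mm from zero, so about 10 N at 16 mm
- rack: Can rack, fixed: plywood base 130 x 230 x 12 mm; two steel end posts, 34 mm wide, 12 thick, tops 90 mm above the bench, stand at x = -45 mm (front edge) and carry the end cups on their inner faces. Three cans 47 mm diameter, tops at 73 mm, stand at x = 35 mm, 80 mm behind the cups' line. Origin centre of underside, z up, y along the line of the cups
- cup_left (a point): centre of the floor of the end cup at the rack's +y end, 75 mm above the bench; axes as the rack. Each cup is a round steel socket, 22 mm inside, 30 mm outside, 8 mm deep, open only towards the other cup, its top edge level with its post's top. Cup floors are 166 mm apart: a seated bar stays pressed in about 4 mm, and it passes the second rim when pressed in more than 12 mm
- cup_right (a point): centre of the floor of the like end cup at the rack's -y end, open towards +y of the rack
- parts_box: gray plastic parts box, fixed, 80 mm (x) by 200 mm (y), 60 mm high, with two square wells 24 x 24 mm and 50 mm deep at y = -50 mm and +50 mm of its centre. Origin at the centre of the underside, z up. The bar stands in one well, the nut driver in the other. Box and rack stand at the left and right of the work area, either way about; between them about 0.2 m of bench is clear but for the jar
- nut_driver: chrome nut driver standing shank down in the other well, origin at the shank's end, 45 mm below the box's top; handle up to 31 mm in diameter, its top 80 mm above the box. To be left alone
- hammer: tack hammer 240 mm long lying flat along its x axis, to be left alone
- funnel: plastic funnel standing mouth down, 90 mm across, 95 mm high, to be left alone
- glue: small jar, 48 mm diameter, 90 mm high, to be left alone
- wrench: wrench 150 mm long lying flat along its x axis, to be left alone
- tape_measure: tape measure standing on edge, 65 x 35 mm, 60 mm high, to be left alone
There are look-alikes about, which are no part of the job. There is more than one size of the bar; the one meant has the size given above.

How it is judged:
By the outcome, as a careful person would: the job done as asked, in the order asked, and still so for the second after the job is handed in, with the robot touching nothing.
It also fails if it takes over 64 s, if anything falls off the work surface, if the arm or the gripper's body presses on something with over 40 N, if the wrist force passes 120 N, or if a joint passes its speed limit or range.

## Working session

There is one attempt and no reset: what is moved stays moved. The work goes in short steps, Python scripts to look and compute and a tool call to move; the robot and the scene stay as the last step left them, time stands still between calls to the robot, and variables do not carry over. Pictures are saved under pics/ and viewed, at most 10 in all, crops included, and the job is handed in when it is done.

Besides the shell and the picture viewer there is one more tool, called as a command line: name --pt "numbers of a row" for each row, then --argument value for the rest. apply_moves: Moves the arm, as the interface text tells. Its arguments: {"type":"object","properties":{"deltas":{"type":"array"},"newtons":{"type":"number"}},"required":["deltas"]}

```bash
mkdir -p pics; ls; cat > h.py <<'E'
import numpy as np, cv2
from cell import *
def ray(name,u,v,P=None):
    P=P or camera_params(name); T=np.array(P["T"])
    x=(u-P["cx"])/P["fx"]; y=(v-P["cy"])/P["fy"]
    if name=="wrist":
        r=np.hypot(x,y); s=np.sin(r)/r if r>1e-9 else 1; d=np.array([x*s,y*s,np.cos(r)])
    else: d=np.array([x,y,1.])
    d=np.array([d[0],-d[1],-d[2]])
    return T[:3,3],T[:3,:3]@(d/np.linalg.norm(d))
def onz(name,u,v,z,P=None):
    o,d=ray(name,u,v,P); return o+d*(z-o[2])/d[2]
def two(n1,p1,n2,p2,P1=None,P2=None):
    a,d=ray(n1,*p1,P1); b,e=ray(n2,*p2,P2)
    s=np.linalg.lstsq(np.c_[d,-e],b-a,rcond=None)[0]
    return (a+s[0]*d+b+s[1]*e)/2,np.linalg.norm(a+s[0]*d-b-s[1]*e)
def proj(name,X,P=None):
    P=P or camera_params(name); T=np.array(P["T"]); c=T[:3,:3].T@(np.array(X)-T[:3,3]); c=np.array([c[0],-c[1],-c[2]])
    if name=="wrist":
        r=np.hypot(c[0],c[1]); t=np.arctan2(r,c[2]); q=c[:2]/max(r,1e-9)*t
    else: q=c[:2]/c[2]
    return np.array([P["cx"]+P["fx"]*q[0],P["cy"]+P["fy"]*q[1]])
def snap(name,tag):
    im=grab_frame(name); cv2.imwrite(f"pics/{tag}.png",im[:,:,::-1]); return im
E
python3 - <<'E'
from h import *
a=[snap(n,n+"0") for n in("scene","side","wrist")]
cv2.imwrite("pics/m0.png",cv2.resize(np.hstack(a[:2]),(800,300),interpolation=cv2.INTER_AREA)[:,:,::-1])
for n in("scene","side","wrist"):
    P=camera_params(n);print(n,{k:(np.round(v,3).tolist()) for k,v in P.items()})
print(get_state())
E
```

```text
pics
scene {'fx': 481.444, 'fy': 481.444, 'cx': 257.325, 'cy': 195.408, 'T': [[0.184, -0.802, 0.568, 1.238], [0.983, 0.149, -0.108, -0.149], [0.001, 0.578, 0.816, 1.147], [0.0, 0.0, 0.0, 1.0]]}
side {'fx': 497.681, 'fy': 497.681, 'cx': 252.649, 'cy': 189.971, 'T': [[-0.952, 0.168, -0.257, 0.186], [-0.306, -0.465, 0.831, 1.037], [0.02, 0.869, 0.494, 0.768], [0.0, 0.0, 0.0, 1.0]]}
wrist {'fx': 297.319, 'fy': 297.319, 'cx': 258.767, 'cy': 192.108, 'T': [[0.403, -0.883, -0.24, 0.191], [0.915, 0.389, 0.107, 0.599], [-0.001, -0.263, 0.965, 0.374], [0.0, 0.0, 0.0, 1.0]]}
{'time_s': 0.15, 'joint_pos': array([ 1.13698533e+00,  4.23670894e-01,  1.63052245e+00, -2.02426521e-06,
        1.08859665e+00, -1.90095017e-02]), 'qvel': array([-0.00083933, -0.00220886, -0.00040351, -0.00040605, -0.00152529,
        0.00049643]), 'joint_efforts': array([ 6.79640889e-04, -5.57769692e+01, -2.82017398e+01, -2.41678447e-05,
        4.82308242e-03,  2.20048662e-05]), 'ee_pos': array([0.25176804, 0.57180217, 0.4041175 ]), 'ee_rot': array([ 2.05916552e-01,  9.78569372e-01, -5.83594095e-04, -1.33516798e-04]), 'force': array([ 0.0024232 ,  0.53388726, -0.15154298]), 'wrist_torque': array([-0.03492635,  0.00299315,  0.00564955]), 'finger_force': 0.0, 'width': 1.0014661125616042}
```

View pics/scene0.png

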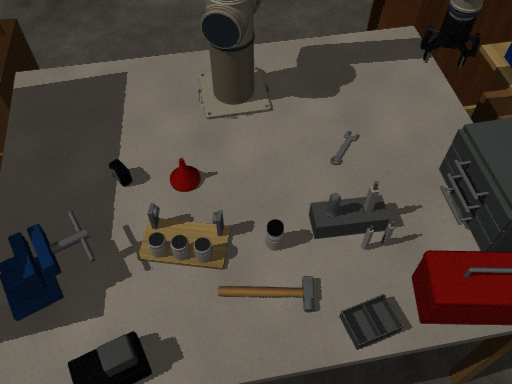

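View pics/side0.png

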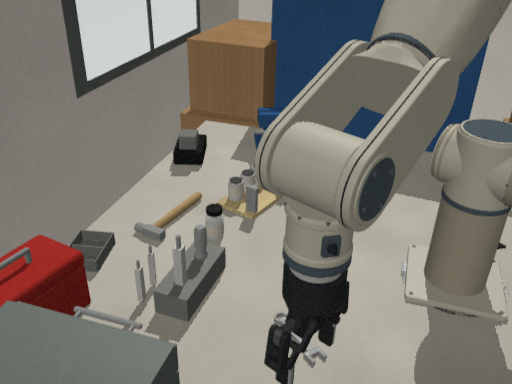

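```bash
python3 - <<'E'
from h import *
a=cv2.imread("pics/scene0.png");b=cv2.imread("pics/side0.png")
c1=cv2.resize(a[165:255,300:400],(500,450),interpolation=cv2.INTER_CUBIC)
c2=cv2.resize(b[215:320,120:235],(300,274),interpolation=cv2.INTER_CUBIC)
c3=cv2.resize(a[190:275,130:240],(800,618)[:2],interpolation=cv2.INTER_CUBIC)
o=np.zeros((450,800,3),np.uint8);o[:,:500]=c1;o[:274,500:]=c2
cv2.imwrite("pics/crop1.png",o);
cv2.imwrite("pics/crop2.png",np.vstack([cv2.resize(a[195:275,130:240],(800,582),interpolation=cv2.INTER_CUBIC)]))
E
```

```text
(no output)
```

View pics/crop1.png

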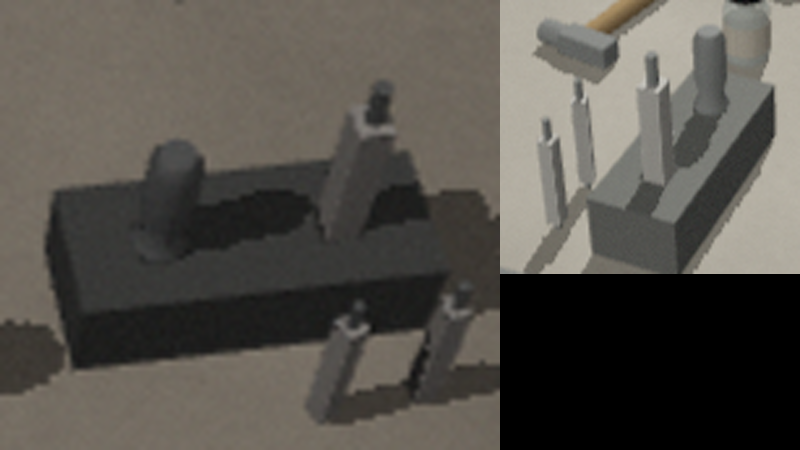

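View pics/crop2.png

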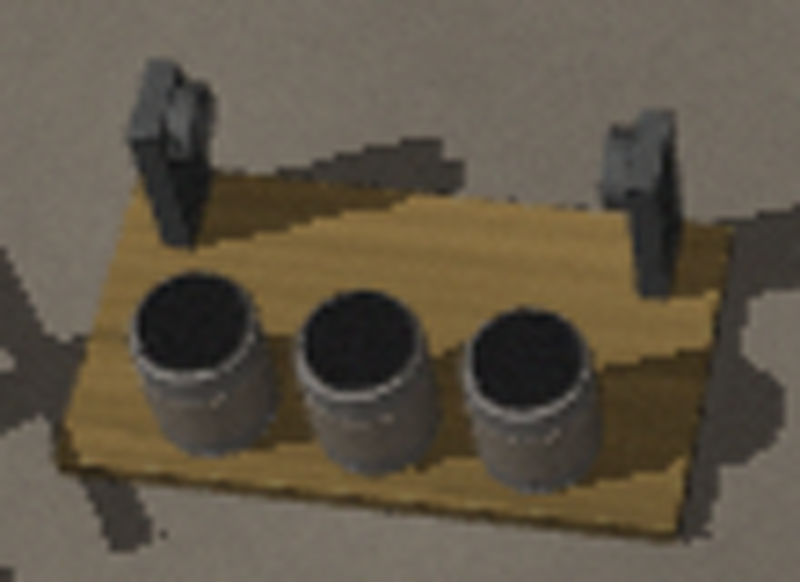

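```bash
python3 - <<'E'
from h import *
f=lambda L,s,o,z:[onz("scene",o[0]+u/s-.4,o[1]+v/s-.4,z)[:2].round(4).tolist() for u,v in L]
print("box",f([(55,190),(408,152),(445,272),(78,313)],5,(300,165),.06))
print("bartop",f([(375,117)],5,(300,165),.152),f([(383,87)],5,(300,165),.180))
k=(130,195);s=7.273
print("base",f([(735,228),(683,525),(62,460)],s,k,.012))
print("cans",f([(197,322),(360,342),(528,360)],s,k,.073))
print("drvtop",f([(176,155)],5,(300,165),.14))
print("jar",onz("scene",274.5,227,.09), "hammer head",onz("scene",308,291,.02),"funnel",onz("scene",185,180,0.02),"wrench",onz("scene",335,160,0))
# side: bar
print(onz("side",120+(655-500)/2.609,215+82/2.609,.152),onz("side",120+(652-500)/2.609,215+56/2.609,.18))
E
```

```text
box [[0.5319, 0.1331], [0.5429, 0.3316], [0.6218, 0.325], [0.6107, 0.1255]]
bartop [[0.5777, 0.2815]] [[0.5791, 0.2794]]
base [[0.5362, -0.091], [0.6565, -0.1285], [0.5891, -0.3466]]
cans [[0.5776, -0.2868], [0.5962, -0.231], [0.6143, -0.1738]]
drvtop [[0.5741, 0.1786]]
jar [0.60822298 0.01525438 0.09      ] hammer head [0.76647477 0.07042115 0.02      ] funnel [ 0.36028162 -0.19893357  0.02      ] wrench [0.35214061 0.2618758  0.        ]
[0.57656445 0.27947452 0.152     ] [0.57564552 0.28347872 0.18      ]
```

In the scene view there are three bars. One stands in the gray box at (375,190). Two thinner, shorter ones stand on the bench at (368,237) and (388,232). The bar meant is the one in the box well: it has the larger size and the nut driver at (335,203) stands in the other well. The crop confirms this. The rack is at (185,245), with its posts towards the robot at (153,215) and (217,222).

apply_moves --pt "0.55 0 0 0 6.94" --pt "0.55 0 0 0 6.94" --pt "0.55 0 0 0 6.94" --pt "0.55 0 0 0 6.94" --pt "0.55 0 0 0 6.94" --pt "0.55 0 0 0 6.94" --pt "0.55 0 0 0 6.94" --pt "0.55 0 0 0 6.94" --pt "0.55 0 0 0 6.94" --pt "0.55 0 0 0 6.94" --newtons 40

```text
time_s: 0.98
ee_pos: [0.2518, 0.5719, 0.4044]
ee_rot: [0.728, 0.685, -0.0, 0.0]
force: [0.4, -0.2, -0.3]
width: 0.552
finger_force: 0.0
```

apply_moves --pt "0.55 -0.02 0.025 0 0" --pt "0.55 -0.02 0.025 0 0" --pt "0.55 -0.02 0.025 0 0" --pt "0.55 -0.02 0.025 0 0" --pt "0.55 -0.02 0.025 0 0" --pt "0.55 -0.02 0.025 0 0" --pt "0.55 -0.02 0.025 0 0" --pt "0.55 -0.02 0.025 0 0" --pt "0.55 -0.02 0.025 0 0" --pt "0.55 -0.02 0.025 0 0" --pt "0.55 -0.01 0.012 0 0" --pt "0.55 0 0 0 0"

```text
time_s: 1.98
ee_pos: [0.504, 0.3455, 0.4045]
ee_rot: [0.728, 0.686, -0.0, 0.0]
force: [-0.1, -0.3, -0.2]
width: 0.553
finger_force: 0.0
```

```bash
python3 - <<'E'
from h import *
np.save("Pw1.npy",camera_params("wrist"),allow_pickle=True)
im=snap("wrist","w1");s=snap("side","s1")
P=camera_params("wrist")
for X in [(.578,.28,.18),(.578,.28,.152),(.5768,.2288,.06),(.544,-.127,.09)]: print(proj("wrist",X,P),proj("side",X),proj("scene",X))
E
```

```text
[358.91696209 284.74626144] [177.9401419  235.32296961] [376.2989858 181.6139957]
[349.78195455 267.88196656] [178.66963564 246.43516719] [374.07770381 188.19313678]
[325.81103447 267.14269164] [191.09087016 267.03948981] [349.05361815 210.7119966 ]
[296.82557909 434.40284004] [253.3327207  185.55655154] [216.19841219 214.89724254]
```

View pics/w1.png

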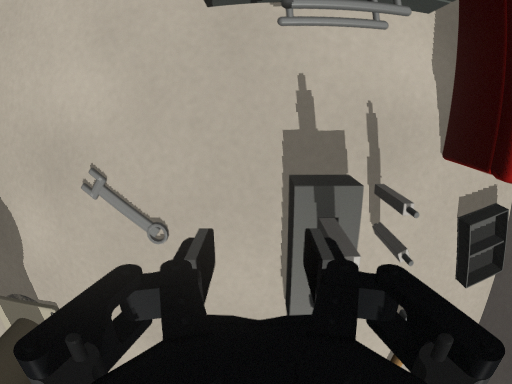

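The wrist view shows the box at (325,245) with the bar's tube at (335,235). Two thin look-alikes stand just beyond it at (395,200) and (392,245). The positions agree with the scene and side estimates.

apply_moves --pt "0.45 -0.015 0.02 0 0" --pt "0.45 -0.02 0.025 0 0" --pt "0.45 -0.02 0.025 0 0" --pt "0.45 -0.006 0.008 0 0" --pt "0.45 0 0 0 0" --pt "0.45 0 0 0.02 0" --pt "0.45 0 0 0.025 0" --pt "0.45 0 0 0.025 0" --pt "0.45 0 0 0.025 0" --pt "0.45 0 0 0.015 0" --pt "0.45 0 0 0.005 0" --pt "0.45 0 0 0 0"

```text
time_s: 3.08
ee_pos: [0.5748, 0.2838, 0.2883]
ee_rot: [0.726, 0.688, -0.002, -0.001]
force: [-0.1, -0.5, 0.3]
width: 0.453
finger_force: 0.0
```

```bash
python3 - <<'E'
from h import *
print(get_state()["force"])
a=snap("scene","c2");b=snap("side","s2")
o=np.hstack([cv2.resize(a[150:250,320:420],(400,400)),cv2.resize(b[200:300,130:230],(400,400))])
cv2.imwrite("pics/m2.png",o[:,:,::-1])
E
```

```text
[-0.08880772 -0.54890475  0.3157922 ]
```

View pics/m2.png

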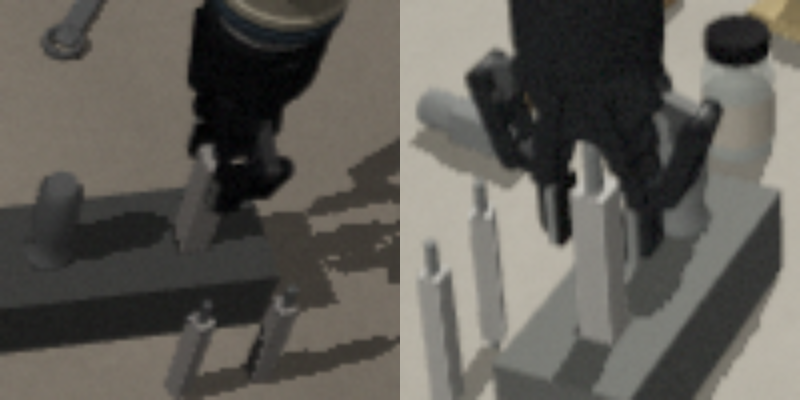

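The bar stands between the open pads in both views. It is about 3 mm towards +x and 4 mm towards -y of centre, so I'll correct that and close.

apply_moves --pt "0.45 -0.004 0.003 0 0" --pt "0.45 0 0 0 0" --pt "0.2 0 0 0 0" --pt "0.1 0 0 0 0" --pt "0.0 0 0 0 0" --pt "0.0 0 0 0 0" --pt "0.0 0 0 0 0" --pt "0.0 0 0 0 0" --newtons 30

```text
time_s: 3.85
ee_pos: [0.5795, 0.2785, 0.2907]
ee_rot: [0.726, 0.687, 0.001, 0.0]
force: [-0.6, -0.9, 6.8]
width: 0.228
finger_force: 33.6
```

apply_moves --pt "0.0 0 0 -0.01 0" --pt "0.0 0 0 -0.02 0" --pt "0.0 0 0 -0.025 0" --pt "0.0 0 0 -0.02 0" --pt "0.0 0 0 -0.01 0" --pt "0.0 0 0 -0.005 0" --pt "0.0 0 0 0 0"

```text
time_s: 4.43
ee_pos: [0.5792, 0.2785, 0.3807]
ee_rot: [0.726, 0.687, 0.001, 0.0]
force: [-0.1, 0.2, -0.9]
width: 0.227
finger_force: 32.6
```

apply_moves --pt "0.0 -0.01 -0.001 0 0" --pt "0.0 -0.02 -0.003 0 0" --pt "0.0 -0.035 -0.004 0 3.5" --pt "0.0 -0.036 -0.004 0 3.5" --pt "0.0 -0.036 -0.004 0 3.5" --pt "0.0 -0.036 -0.004 0 3.7" --pt "0.0 -0.036 -0.004 0 0" --pt "0.0 -0.036 -0.004 0 0" --pt "0.0 -0.036 -0.004 0 0" --pt "0.0 -0.035 -0.004 0 0" --pt "0.0 -0.03 -0.003 0 0" --pt "0.0 -0.015 -0.001 0 0"

```text
time_s: 5.43
ee_pos: [0.4589, -0.066, 0.3782]
ee_rot: [0.806, 0.592, -0.002, -0.001]
force: [0.7, 0.8, -0.6]
width: 0.223
finger_force: 32.6
```

```bash
python3 - <<'E'
from h import *
s=get_state();print(s["ee_pos"],s["force"],s["width"],s["finger_force"])
a=snap("scene","c3");b=snap("side","s3")
o=np.hstack([cv2.resize(a[110:230,200:320],(400,400)),cv2.resize(b[130:290,210:370],(400,400))])
cv2.imwrite("pics/m3.png",o[:,:,::-1])
E
```

```text
[ 0.45885381 -0.06603906  0.37822624] [ 0.65884344  0.79726497 -0.62027551] 0.2229108927792031 32.60000824928284
```

View pics/m3.png

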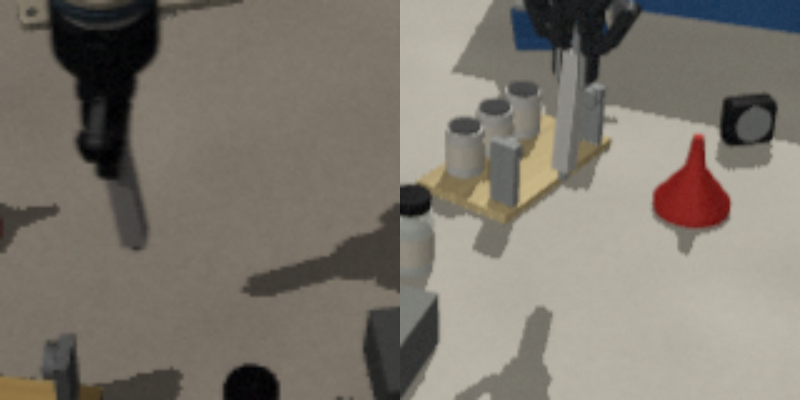

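The bar hangs upright in the grip over clear bench, away from the jar, rack and box. Next I'll lower it to the bench.

apply_moves --pt "0.0 0 0 0.015 0" --pt "0.0 0 0 0.025 0" --pt "0.0 0 0 0.025 0" --pt "0.0 0 0 0.015 0" --pt "0.0 0 0 0.008 0" --pt "0.0 0 0 0.004 0" --pt "0.0 0 0 0.003 0" --pt "0.0 0 0 0.002 0" --pt "0.0 0 0 0 0" --newtons 25

```text
time_s: 6.28
ee_pos: [0.4618, -0.0634, 0.283]
ee_rot: [0.806, 0.592, 0.0, 0.0]
force: [0.4, -0.9, -0.3]
width: 0.23
finger_force: 32.5
```

apply_moves --pt "0.0 0 0 0.002 0" --pt "0.0 0 0 0.0015 0" --pt "0.0 0.011 0 0.0 0" --pt "0.0 0.011 0 0.001 0" --pt "0.0 0.0108 0 0.002 0" --pt "0.0 0.0106 0 0.0028 0" --pt "0.0 0.0103 0 0.0038 0" --pt "0.0 0.01 0 0.0046 0" --pt "0.0 0 0 0 0"

```text
time_s: 7.03
ee_pos: [0.4817, -0.0012, 0.2665]
ee_rot: [0.806, 0.592, 0.002, 0.0]
force: [-0.9, 6.5, 16.0]
width: 0.23
finger_force: 37.0
```

```bash
python3 - <<'E'
from h import *
s=get_state();print(s["ee_pos"],s["force"],s["width"],s["finger_force"])
a=snap("scene","c4");b=snap("side","s4")
o=np.hstack([cv2.resize(a[110:230,200:320],(400,400)),cv2.resize(b[130:290,210:370],(400,400))])
cv2.imwrite("pics/m4.png",o[:,:,::-1])
E
```

```text
[ 0.48173402 -0.00119292  0.26646384] [-0.93616345  6.51268189 16.01601785] 0.2297117711893087 36.96439325809479
```

View pics/m4.png

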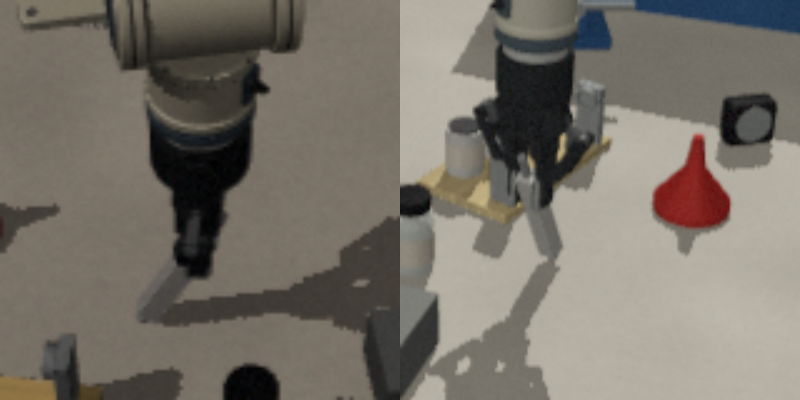

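The bar is pivoting in the pads as planned: its pin is on the bench at crop (145,315) and it leans about 30°. I'll continue the arc.

apply_moves --pt "0.0 0.0095 0 0.0047 0" --pt "0.0 0.009 0 0.006 0" --pt "0.0 0.0084 0 0.007 0" --pt "0.0 0.0078 0 0.0078 0" --pt "0.0 0.007 0 0.0084 0" --pt "0.0 0.0063 0 0.009 0" --pt "0.0 0.0055 0 0.0095 0" --pt "0.0 0.0046 0 0.0099 0" --pt "0.0 0.0038 0 0.009 0" --pt "0.0 0 0 0 0"

```text
time_s: 7.97
ee_pos: [0.4996, 0.057, 0.1931]
ee_rot: [0.805, 0.593, 0.0, 0.0]
force: [1.1, 1.2, 1.0]
width: 0.232
finger_force: 32.8
```

apply_moves --pt "0.0 0.003 0 0.008 0" --pt "0.0 0.002 0 0.006 0" --pt "0.0 0.0 0 0.0015 0" --pt "0.0 0 0 0 0"

```text
time_s: 8.3
ee_pos: [0.5005, 0.0611, 0.1779]
ee_rot: [0.806, 0.592, -0.0, -0.0]
force: [1.5, 1.0, 1.6]
width: 0.228
finger_force: 32.5
```

```bash
python3 - <<'E'
from h import *
s=get_state();print(s["ee_pos"],s["force"],s["width"],s["finger_force"])
E
```

```text
[0.50050029 0.06109823 0.17788275] [1.50376768 0.95476781 1.57680463] 0.2275975509184599 32.453391551971436
```

apply_moves --pt "0.3 0 0 0 0" --pt "0.5 0 0 0 0" --pt "0.5 0 0 0 0" --pt "0.5 0 0 0 0" --pt "0.5 0 0 -0.015 0" --pt "0.5 0 0 -0.03 0" --pt "0.5 0 0 -0.04 0" --pt "0.5 0 0 -0.04 0" --pt "0.5 0 0 -0.04 0" --pt "0.5 0.02 0 -0.015 0" --pt "0.5 0.02 0 0 0" --pt "0.5 0 0 0 0"

```text
time_s: 9.3
ee_pos: [0.5135, 0.1012, 0.3604]
ee_rot: [0.806, 0.593, 0.003, 0.001]
force: [-0.4, 0.0, -0.5]
width: 0.498
finger_force: 0.0
```

```bash
python3 - <<'E'
from h import *
import pickle
s=get_state();print(s["ee_pos"],s["force"],s["width"])
pickle.dump(camera_params("wrist"),open("Pw5.pkl","wb"))
w=snap("wrist","w5");a=snap("scene","c5");b=snap("side","s5")
o=np.hstack([cv2.resize(a[140:230,210:330],(400,300)),cv2.resize(b[150:270,200:360],(400,300))])
o=np.vstack([o,np.hstack([cv2.resize(w,(400,300)),cv2.resize(a[195:285,125:245],(400,300))])])
cv2.imwrite("pics/m5.png",o[:,:,::-1])
E
```

```text
[0.51353009 0.10116231 0.36038659] [-0.37513206  0.02670715 -0.54591017] 0.4975584530991944
```

View pics/m5.png

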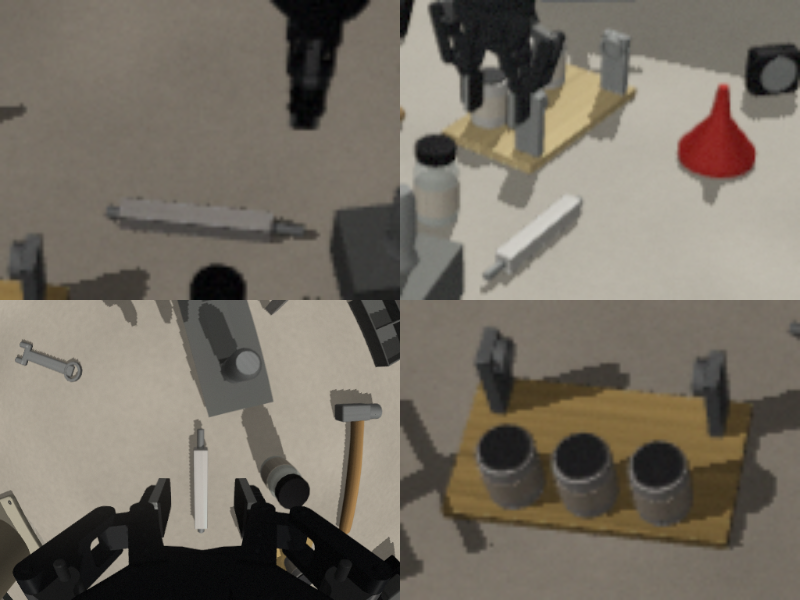

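The bar lies flat and free on the bench. In the wrist quadrant it runs from the plunger tip at (201,428) to the pin end at (201,532), with the jar clear of it. I'll measure it and the rack numerically.

```bash
cat > m.py <<'E'
from h import *
import pickle
def tube(name,im,roi,P=None,thr=None,z=.02):
    x0,x1,y0,y1=roi; g=cv2.cvtColor(im[y0:y1,x0:x1],cv2.COLOR_RGB2GRAY)
    m=(g>thr).astype(np.uint8)
    n,l,st,c=cv2.connectedComponentsWithStats(m); k=1+np.argmax(st[1:,4])
    v,u=np.nonzero(l==k); Q=np.array([onz(name,a+x0,b+y0,z,P)[:2] for a,b in zip(u,v)])
    (c,sz,ang)=cv2.minAreaRect((Q*1e4).astype(np.float32))
    B=cv2.boxPoints(((c,sz,ang)))/1e4; L=sorted([(np.linalg.norm(B[1]-B[0]),tuple(B[1]-B[0])),(np.linalg.norm(B[2]-B[1]),tuple(B[2]-B[1]))])
    d=np.linalg.svd(Q-Q.mean(0),full_matrices=False)[2][0]; d*=np.sign(d[1])
    return Q.mean(0).round(4),(np.array(c)/1e4).round(4),[round(q[0],4) for q in L],np.degrees(np.arctan2(-d[0],d[1])).round(2),st[k].tolist()
E
python3 - <<'E'
from m import *
w=cv2.imread("pics/w5.png")[:,:,::-1];a=cv2.imread("pics/c5.png")[:,:,::-1];b=cv2.imread("pics/s5.png")[:,:,::-1]
P=pickle.load(open("Pw5.pkl","rb"))
g=cv2.cvtColor(w,cv2.COLOR_RGB2GRAY)
print(g[240,235:280],g[150:310:4,256])
print(g[155:175,252:266].max(1))
for t in(215,225): print("wrist",tube("wrist",w,(235,280,180,310),P,t))
gs=cv2.cvtColor(a,cv2.COLOR_RGB2GRAY);print(gs[196:215,265])
gb=cv2.cvtColor(b,cv2.COLOR_RGB2GRAY);print(gb[230:265,254])
# rack base yellow
for n,im in(("scene",a),("wrist",w),("side",b)):
    h=cv2.cvtColor(im,cv2.COLOR_RGB2HSV); m=cv2.inRange(h,(12,90,60),(28,255,255))
    k,l,st,c=cv2.connectedComponentsWithStats(m); print(n,[st[i].tolist() for i in np.argsort(-st[1:,4])[:3]+1])
E
```

```text
[156 157 155 154 154 154 154 154 129  99  95  94  91 130 169 179 180 183
 183 184 184 183 183 182 182 185 188 188 188 187 164 155 156 157 156 158
 159 157 158 157 156 157 158 160 157] [166 129 101 102  91 112 115 115 118 116  78 177 178 178 179 179 178 180
 179 182 182 182 182 183 183 183 183 182 182 181 181 182 182 182 183 181
 111 145 161 158]
[165 165 165 164 165 166 164 164 164 164 164 164 164 164 165 164 163 165
 163 162]Traceback (most recent call last):
  File "<stdin>", line 7, in <module>
  File "m.py", line 6, in tube
    n,l,st,c=cv2.connectedComponentsWithStats(m); k=1+np.argmax(st[1:,4])
                                                      ~~~~~~~~~^^^^^^^^^^
    return _wrapfunc(a, 'argmax', axis=axis, out=out, **kwds)
    return bound(*args, **kwds)
ValueError: attempt to get argmax of an empty sequence
```

```bash
python3 - <<'E'
from m import *
w=cv2.imread("pics/w5.png")[:,:,::-1];a=cv2.imread("pics/c5.png")[:,:,::-1];b=cv2.imread("pics/s5.png")[:,:,::-1]
P=pickle.load(open("Pw5.pkl","rb"))
for t in(168,172): print("wrist",tube("wrist",w,(235,280,180,310),P,t))
gs=cv2.cvtColor(a,cv2.COLOR_RGB2GRAY);print(gs[196:215,265])
gb=cv2.cvtColor(b,cv2.COLOR_RGB2GRAY);print(gb[230:265,254])
for n,im in(("scene",a),("wrist",w),("side",b)):
    h=cv2.cvtColor(im,cv2.COLOR_RGB2HSV); m=cv2.inRange(h,(12,90,60),(28,255,255))
    k,l,st,c=cv2.connectedComponentsWithStats(m); print(n,[st[i].tolist() for i in np.argsort(-st[1:,4])[:3]+1])
# rack predicted pixels
R=np.array([[.954,.299],[-.299,.954]]);o=np.array([.562,-.219])
for n in("scene",):
  for p in [(-.065,.115,.012),(.065,.115,.012),(.065,-.115,.012),(-.065,-.115,.012)]:
    print(p,proj(n,np.r_[o+R@p[:2],p[2]]).round(1))
print("tube gs", [ (u,(np.nonzero(gs[196:216,u]>gs[190,u]+8)[0]+196).tolist()) for u in (250,265,280)])
E
```

```text
wrist (array([0.4896, 0.0283]), array([0.4881, 0.0238]), [np.float32(0.0181), np.float32(0.1274)], np.float64(-17.41), [14, 13, 17, 100, 1557])
wrist (array([0.4892, 0.0275]), array([0.488 , 0.0238]), [np.float32(0.0174), np.float32(0.1274)], np.float64(-17.17), [14, 13, 16, 100, 1513])
[111 108 111 110 111 125 119 120 121 122 124  71  68  69  95 109 110 113
 111]
[175 176 174 177 174 176 166 183 202 202 203 204 205 207 193 143 102  99
 100  99 101 107 111 146 170 174 176 175 177 177 176 179 177 177 176]
scene [[138, 219, 93, 51, 2318], [479, 41, 33, 77, 1490], [218, 286, 86, 11, 827]]
wrist [[436, 154, 30, 146, 1815], [354, 318, 13, 29, 243], [392, 304, 9, 13, 73]]
side [[180, 19, 78, 110, 3325], [256, 78, 19, 33, 407], [154, 193, 48, 35, 395]]
(-0.065, 0.115, 0.012) [231.  225.3]
(0.065, 0.115, 0.012) [223.5 267.4]
(0.065, -0.115, 0.012) [137.5 258.1]
(-0.065, -0.115, 0.012) [149.7 217. ]
tube gs [(250, [201, 204]), (265, [201, 203, 204, 205, 206]), (280, [203, 205, 206, 207])]
```

```bash
python3 - <<'E'
from h import *
print(onz("scene",210+118/3.333,140+208/3.333,.02),onz("scene",210+273/3.333,140+218/3.333,.02))
a=cv2.imread("pics/c5.png");g=cv2.cvtColor(a,cv2.COLOR_BGR2GRAY)
print(g[200:210,238:312])
E
```

```text
[ 0.47132521 -0.03832021  0.02      ] [0.50554881 0.08914044 0.02      ]
[[112 109 110 110 108 107 110 113 113 116 115 115 116 117 117 120 123 114
  118 118 112 101 112 109  87 112 112 111 110 112 108 107 109 108 106 112
  106 107 108 112 112 111 111 109 108 107 109 111 109 111 112 110 111 109
  112 113 113 114 112 111 116 113 111 109 112 115 115 115 117 116 115 118
  115 117]
 [113 110 110 113 103  87 109 108 115 116 117 119 119 119 117 117 117 119
  117 118 119 116 119 120 121 122 125 125 116 120 109 101 111 107  86 110
  109 108 108 112 110 111 107 110 108 110 112 113 112 111 110 111 111 113
  110 113 112 115 115 111 113 114 112 110 115 114 114 113 113 115 116 115
  115 115]
 [111 110 111 107  84  79  75  82 122 116 114 113 116 114 117 117 114 116
  119 117 115 116 119 120 120 121 121 119 123 119 120 120 121 121 121 121
  127 126 120 123 114 100 101 110  81  87 112 114 113 113 110 108 110 112
  112 113 113 115 112 110 114 113 112 112 111 114 117 114 116 116 114 114
  114 111]
 [110 115 110 104  88  91  90  95 119 116 118 116 116 113 117 120 117 116
  115 115 113 115 116 116 117 11
[... 1343 characters left out ...]

   50  77  82  70  56  60  63  70  71  92 115 112 115 115 111 113 115 106
   49  44]
 [110 110 110 113 110 112 110 105  83  84  86  73  68  72  73  69  72  69
   73  72  71  69  71  68  70  71  71  68  73  71  73  74  72  69  70  73
   74  72  70  59  66  89  90 101 110 113 112 126 122 118 116 117 115  76
   57  87  88  87  88  84  79  80  81  92 109 110 110 117 116 111 115 101
   38  39]
 [111 111 111 113 111 113 109 109 111 109 113 105  83 101  93  77  92  94
   82  86  85  73  72  73  73  72  72  69  70  71  72  68  67  70  73  70
   70  71  72  72  71  71  72  72  72  75  72  71  69  62  70  90  83  53
   45  68  73  74  77  80  81  83  79  56  60  60  72 112 113 111 110  87
   38  38]]
```

apply_moves --pt "0.5 -0.015 0 0 0" --pt "0.5 -0.025 0 0.02 0" --pt "0.5 -0.025 -0.001 0.03 0" --pt "0.5 -0.016 0 0.03 0" --pt "0.5 0 0 0.03 0" --pt "0.5 0 0 0.03 0" --pt "0.5 0 0 0.02 0" --pt "0.5 0 0 0.012 0" --pt "0.5 0 0 0.007 0" --pt "0.5 0 0 0.003 0" --pt "0.5 0 0 0 0" --pt "0.5 0 0 0 0"

```text
time_s: 10.45
ee_pos: [0.4877, 0.0223, 0.1769]
ee_rot: [0.806, 0.592, 0.0, 0.0]
force: [-0.2, 0.1, 1.0]
width: 0.502
finger_force: 0.0
```

apply_moves --pt "0.3 0.0015 0.0005 0 0" --pt "0.1 0 0 0 0" --pt "0.0 0 0 0 0" --pt "0.0 0 0 0 0" --pt "0.0 0 0 0 0" --pt "0.0 0 0 0 0" --pt "0.0 0 0 0 0" --newtons 80

```text
time_s: 11.03
ee_pos: [0.4889, 0.0238, 0.1775]
ee_rot: [0.806, 0.592, 0.001, 0.001]
force: [0.4, 1.1, 7.7]
width: 0.212
finger_force: 78.9
```

apply_moves --pt "0.0 0 0 -0.01 0" --pt "0.0 0 0 -0.025 0" --pt "0.0 0 0 -0.035 0" --pt "0.0 0 0 -0.035 0" --pt "0.0 0 0 -0.025 0" --pt "0.0 0 0 -0.01 0" --pt "0.0 0 0 0 0"

```text
time_s: 11.62
ee_pos: [0.4889, 0.0237, 0.3193]
ee_rot: [0.806, 0.592, 0.002, 0.002]
force: [0.1, -0.7, -1.7]
width: 0.208
finger_force: 78.5
```

apply_moves --pt "0.0 -0.012 0.002 0 0" --pt "0.0 -0.024 0.004 0 0" --pt "0.0 -0.03 0.006 0 0" --pt "0.0 -0.03 0.006 0 0" --pt "0.0 -0.03 0.006 0 0" --pt "0.0 -0.03 0.006 0 0" --pt "0.0 -0.03 0.006 0 0" --pt "0.0 -0.03 0.004 0 0" --pt "0.0 -0.02 0.002 0 0" --pt "0.0 -0.01 0.001 0 6" --pt "0.0 0 0 0 6" --pt "0.0 0 0 0 0"

```text
time_s: 12.62
ee_pos: [0.4545, -0.225, 0.3141]
ee_rot: [0.865, 0.502, -0.001, -0.002]
force: [-0.1, 0.5, -1.0]
width: 0.209
finger_force: 78.5
```

```bash
python3 - <<'E'
from h import *
import pickle
s=get_state();print(s["ee_pos"],s["ee_rot"],s["force"],s["width"],s["finger_force"])
P=camera_params("wrist");pickle.dump(P,open("Pw6.pkl","wb"))
w=snap("wrist","w6").copy();a=snap("scene","c6").copy();b=snap("side","s6").copy()
R=np.array([[.954,.299],[-.299,.954]]);o=np.array([.562,-.219])
pts=[(-.045,.083,.09),(-.045,-.083,.09),(-.062,.095,.09),(-.062,-.095,.09),(-.065,.115,.012),(-.065,-.115,.012),(.065,.115,.012),(.065,-.115,.012)]
S=4
def up(im,n,x0,y0,w_,h_,P=None):
    c=cv2.resize(im[y0:y0+h_,x0:x0+w_],(400,300),interpolation=cv2.INTER_CUBIC)
    for p in pts:
        q=proj(n,np.r_[o+R@p[:2],p[2]],P); print(n,p,q.round(1))
        q=(q+.5-[x0,y0])*400/w_; cv2.circle(c,(int(q[0]),int(q[1])),2,(255,0,0),-1)
    return c
A=up(a,"scene",125,180,120,90);B=up(b,"side",210,130,120,90);C=up(w,"wrist",0,0,512,384,P)
D=cv2.resize(a[150:240,120:240],(400,300))
cv2.imwrite("pics/m6.png",np.vstack([np.hstack([A,B]),np.hstack([C,D])])[:,:,::-1])
E
```

```text
[ 0.45451571 -0.22504589  0.31407884] [ 0.86463896  0.5023896  -0.00114251 -0.00169001] [-0.12627401  0.46823556 -1.00254612] 0.20910650783903315 78.47756624221802
scene (-0.045, 0.083, 0.09) [216.4 214.8]
scene (-0.045, -0.083, 0.09) [154.3 208.5]
scene (-0.062, 0.095, 0.09) [222.  209.9]
scene (-0.062, -0.095, 0.09) [151.4 202.8]
scene (-0.065, 0.115, 0.012) [231.  225.3]
scene (-0.065, -0.115, 0.012) [149.7 217. ]
scene (0.065, 0.115, 0.012) [223.5 267.4]
scene (0.065, -0.115, 0.012) [137.5 258.1]
side (-0.045, 0.083, 0.09) [253.3 185.7]
side (-0.045, -0.083, 0.09) [284.7 164.5]
side (-0.062, 0.095, 0.09) [255.8 189.2]
side (-0.062, -0.095, 0.09) [291.6 164.6]
side (-0.065, 0.115, 0.012) [252.  216.4]
side (-0.065, -0.115, 0.012) [294.3 184.8]
side (0.065, 0.115, 0.012) [215.9 202. ]
side (0.065, -0.115, 0.012) [260.2 173.1]
wrist (-0.045, 0.083, 0.09) [304.9  20.3]
wrist (-0.045, -0.083, 0.09) [346.4 251.6]
wrist (-0.062, 0.095, 0.09) [275.5   8.1]
wrist (-0.062, -0.095, 0.09) [326.4 270. ]
wrist (-0.065, 0.115, 0.012) [263.3  17.5]
wrist (-0.065, -0.115, 0.012) [310.7 248.9]
wrist (0.065, 0.115, 0.012) [392.4   3.3]
wrist (0.065, -0.115, 0.012) [423.8 221. ]
```

View pics/m6.png

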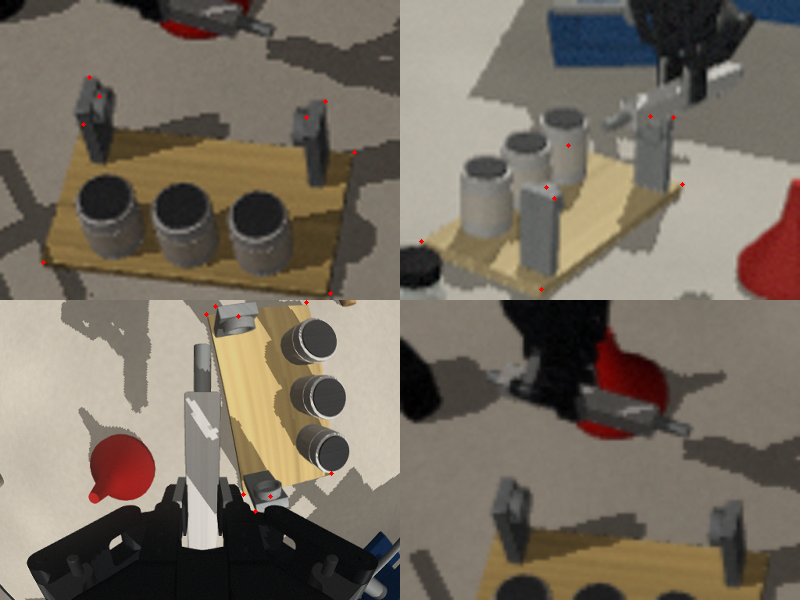

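The predicted rack points fall on the posts and base corners in all three views. The bar is held by its middle with the plunger towards cup_left: scene-quadrant tip at (688,428), side-quadrant tip at (607,122), wrist-quadrant tip at (202,345). I'll check its pitch and offset by triangulating the tip.

```bash
python3 - <<'E'
from h import *
import pickle
P=pickle.load(open("Pw6.pkl","rb"))
s=get_state();p=s["ee_pos"];q=s["ee_rot"]
ty=np.array([2*q[0]*q[1],2*q[1]**2-1]);tx=np.array([-ty[1],ty[0]])
print("yaw",np.degrees(np.arctan2(ty[1],ty[0])))
ex=np.r_[p[:2]+.093*tx,p[2]-.1675];print("expected tip",ex)
for n,Q in(("scene",None),("side",None),("wrist",P)):print(n,proj(n,ex,Q).round(1))
sc=(206,188);sd=(271.7,166.2);
w=cv2.cvtColor(cv2.imread("pics/w6.png"),cv2.COLOR_BGR2GRAY);print(w[50:66,240:276])
print(two("scene",sc,"side",sd),two("scene",sc,"wrist",(258.5,57),None,P))
E
```

```text
yaw -29.185167129699035
expected tip [ 0.50059306 -0.14272422  0.14747938]
scene [206.3 189.7]
side [270.6 167.3]
wrist [259.3  53.6]
[[189 189 189 187 189 188 188 187 189 188 190 189 189 188 186 188 187 188
  190 191 189 188 188 190 187 187 176 138 116 115 115 103  72 160 197 198]
 [189 189 187 187 187 188 187 187 189 190 189 189 189 188 189 188 188 190
  190 188 188 188 188 187 188 185 187 166 123 114 115 110  72 138 198 199]
 [190 190 189 189 186 186 187 188 187 190 189 191 190 189 189 188 188 190
  189 189 189 188 189 189 188 186 186 185 156 115 115 113  80 113 192 198]
 [191 190 190 188 188 187 186 188 188 190 189 191 191 189 188 189 189 189
  190 189 191 188 188 188 186 186 179 153 125 117 115 116  87  89 182 198]
 [190 190 189 190 189 189 187 188 188 188 190 189 190 190 189 190 190 190
  189 190 188 189 186 186 187 188 179 147 119 116 116 118 100  74 166 200]
 [190 190 190 189 188 189 187 187 188 191 187 190 189 189 182 165 167 173
  164 173 180 165 164 166 187 188 188 174 136 118 118 117 107  73 146 198]
 [193 191 191 190 190 189 190 185 188 188 158 137 133 113 103 112 118 12
[... 887 characters left out ...]
 127 136
  143 147 149 148 148 149 151 147 143 138 131 118 114 118 117 118  90  84]
 [187 188 187 186 187 187 186 187  60  66  75  82  93 104 111 120 128 135
  145 151 148 150 148 149 152 146 145 137 129 118 135 133 118 117 101  73]
 [187 186 186 189 188 188 186 186  58  65  74  84  95 102 111 119 126 135
  143 149 149 149 149 150 150 145 141 138 128 117 128 130 117 116 108  73]
 [188 188 188 187 188 189 187 186  58  63  75  83  92 104 112 120 128 135
  143 149 148 149 149 150 151 146 144 139 130 115 108 118 118 117 116  82]]
(array([ 0.49768551, -0.14291173,  0.15107207]), np.float64(0.00038469964631077547)) (array([ 0.49888943, -0.14376733,  0.15202051]), np.float64(0.0019297018959540328))
```

```bash
python3 - <<'E'
from h import *
s=get_state();p=s["ee_pos"];q=s["ee_rot"]
ty=np.array([2*q[0]*q[1],2*q[1]**2-1]);tx=np.array([-ty[1],ty[0]])
pin=np.r_[p[:2]-.077*tx,p[2]-.1675];print(pin,proj("scene",pin),proj("side",pin))
te=np.r_[p[:2]-.065*tx,p[2]-.1675];print("tube end",proj("scene",te),proj("side",te))
a=cv2.cvtColor(cv2.imread("pics/c6.png"),cv2.COLOR_BGR2GRAY);b=cv2.cvtColor(cv2.imread("pics/s6.png"),cv2.COLOR_BGR2GRAY)
print(a[154:170,142:166]);print(b[145:166,296:318])
E
```

```text
[ 0.41769541 -0.29114232  0.14747938] [146.24540289 172.94372679] [311.40937357 150.18110287]
tube end [150.3867402  174.09640133] [308.71255573 151.30920793]
[[124 123 121 123 123 124 124 124 117  60  20  13   5  13  10   8   8   4
    8  14   9   9  11   8]
 [123 124 121 125 124 122 122 123 122 117  58  16  11   4  11   8   9  12
   10  10  12   9   5   8]
 [124 122 124 119 121 121 121 121 120 122 111  43  10  12   7   7   6   9
   10  11   8   6  10   3]
 [121 124 126 120 123 123 119 121 122 121 121 110  34  12  12  14  11   7
    9  11   7   8   6   7]
 [122 124 122 122 122 124 122 123 121 122 122 118  95  23  12  13  13   9
   10  10   9   9   4   8]
 [121 122 124 123 121 125 120 121 121 119 119 120 117  82  13   8  10  14
    4   6   8   8   6   7]
 [123 122 122 124 124 122 120 122 122 119 121 120 120 113  57  14   7  12
   10   6  12  12  10   9]
 [125 121 122 122 122 120 120 121 118 120 118 121 118 119 109  13   8  11
    8  12   8   7   5   5]
 [125 122 122 123 119 120 120 119 120 118 120 121 119 118 107  11  11   6
    8   7  14   9   2   4]
 [124 121 120 124 117 120 121 11
[... 1929 characters left out ...]
1 107 110 114 111 111 112 112
  110 111 113 109]
 [ 79  39  29  20  29  66 100 108 111 100 109 110 111 111 112 112 112 110
  111 111 113 111]
 [ 76  46  40  46  79  98 108 110 111 111 111 109 111 113 111 111 111 110
  111 110 112 112]
 [ 81  76  81  92 104 110 109 111 111 110 109 112 111 110 113 112 112 111
  112 114 112 114]
 [ 96  98 107 110 109 107 107 110 112 109 111 112 109 110 110 110 111 113
  112 111 112 112]
 [108 112 108 111 109 112 111 109 110 110 110 111 111 111 113 111 112 111
  110 112 110 114]
 [111 108 112 113 108 111 109 108 112 110 112 110 109 110 111 112 114 112
  111 112 112 110]
 [110 111 109 108 109 110 106 110 109 111 111 112 110 111 110 110 111 113
  109 112 109 112]]
```

The tip sits about 4 mm high and the pin end about 4 mm low, so the bar is pitched roughly 2.5° in the grip. I'll set it down on clear bench, re-grip it level, and check again.

apply_moves --pt "0.0 0.02 -0.008 0 0" --pt "0.0 0.03 -0.013 0 0" --pt "0.0 0.03 -0.013 0 0" --pt "0.0 0.03 -0.012 0.01 0" --pt "0.0 0.01 -0.004 0.025 0" --pt "0.0 0 0 0.03 0" --pt "0.0 0 0 0.025 0" --pt "0.0 0 0 0.02 0" --pt "0.0 0 0 0.012 0" --pt "0.0 0 0 0.006 0" --pt "0.0 0 0 0.003 0" --pt "0.0 0 0 0 0"

```text
time_s: 13.77
ee_pos: [0.4711, -0.0947, 0.1849]
ee_rot: [0.863, 0.505, -0.0, -0.0]
force: [0.6, -0.4, -0.6]
width: 0.213
finger_force: 78.5
```

apply_moves --pt "0.0 0 0 0.003 0" --pt "0.0 0 0 0.0025 0" --pt "0.0 0 0 0 0" --pt "0.3 0 0 0 0" --pt "0.35 0 0 0 0" --pt "0.35 0 0 0 0" --pt "0.35 0 0 0 0" --newtons 20

```text
time_s: 14.35
ee_pos: [0.4712, -0.095, 0.18]
ee_rot: [0.863, 0.505, 0.0, 0.0]
force: [0.7, -0.2, 0.6]
width: 0.35
finger_force: 0.0
```

apply_moves --pt "0.3 0 0 0 0" --pt "0.25 0 0 0 0" --pt "0.2 0 0 0 0" --pt "0.1 0 0 0 0" --pt "0.0 0 0 0 0" --pt "0.0 0 0 0 0" --pt "0.0 0 0 0 0" --newtons 20

```text
time_s: 14.93
ee_pos: [0.4712, -0.095, 0.1799]
ee_rot: [0.863, 0.505, 0.0, 0.0]
force: [-1.0, -0.5, 5.3]
width: 0.226
finger_force: 20.7
```

apply_moves --pt "0.0 0 0 0 0" --pt "0.0 0 0 0 0" --pt "0.0 0 0 0 0" --newtons 60

```text
time_s: 15.18
ee_pos: [0.4712, -0.095, 0.18]
ee_rot: [0.863, 0.505, 0.0, 0.0]
force: [-0.8, 0.5, 8.2]
width: 0.216
finger_force: 59.0
```

apply_moves --pt "0.0 0 0 -0.005 0" --pt "0.0 0 0 -0.015 0" --pt "0.0 0 0 -0.03 0" --pt "0.0 0 0 -0.035 0" --pt "0.0 0 0 -0.03 0" --pt "0.0 0 0 -0.015 0" --pt "0.0 0 0 0 0" --pt "0.0 0 0 0 0"

```text
time_s: 15.85
ee_pos: [0.4711, -0.0949, 0.3103]
ee_rot: [0.863, 0.505, 0.001, 0.001]
force: [0.6, 0.3, -1.4]
width: 0.22
finger_force: 58.9
```

```bash
python3 - <<'E'
from h import *
s=get_state();p=s["ee_pos"];q=s["ee_rot"];print(p)
b=snap("side","s7");a=snap("scene","c7")
ty=np.array([2*q[0]*q[1],2*q[1]**2-1]);tx=np.array([-ty[1],ty[0]])
for l in(.093,.065,-.065,-.077):
  X=np.r_[p[:2]+l*tx,p[2]-.169]; print(l,X.round(3),proj("scene",X).round(1),proj("side",X).round(1))
g=cv2.cvtColor(b,cv2.COLOR_RGB2GRAY);u,v=proj("side",np.r_[p[:2]+.093*tx,p[2]-.169]).astype(int)
np.set_printoptions(linewidth=200)
print(u,v);print(g[v-10:v+11,u-6:u+20])
u,v=proj("side",np.r_[p[:2]-.077*tx,p[2]-.169]).astype(int);print(u,v);print(g[v-10:v+11,u-14:u+8])
E
```

```text
[ 0.47106831 -0.09490141  0.31029409]
0.093 [ 0.517 -0.014  0.141] [256.8 188.6] [250.4 190.1]
0.065 [ 0.503 -0.038  0.141] [246.6 185.8] [258.4 186.6]
-0.065 [ 0.439 -0.152  0.141] [200.3 173.1] [292.9 171.4]
-0.077 [ 0.433 -0.162  0.141] [196.1 171.9] [295.9 170.1]
250 190
[[136 135 130 132 129 125 118 115 112 108 103 111 134 137 134 124 122 130 149 176 146 121 123 120 121 119]
 [138 138 137 132 127 126 122 117 115 105  97 104 134 132 132 124 122 128 171 194 180 132 122 123 122 122]
 [135 140 136 132 128 127 124 117 115 106 100 115 137 129 128 121 122 120 183 195 172 132 124 119 115 116]
 [137 140 137 132 130 128 129 118 113 107  96 118 138 132 131 122 119 168 194 174 132 120 116 111 106 105]
 [139 139 137 135 140 137 130 119 120 121 124 124 132 131 132 125 128 181 172 127 115 111 104 105 106 104]
 [139 140 141 149 149 143 140 132 137 143 156 150 133 122 117 122 132 152 122 109 106 105 105 106 106 103]
 [142 139 133 133 135 145 153 147 149 151 144 140 113  98  94 111 129 126 107 106 107 108 106 106 108 107]
 [138 141 112  98 107 119 134 134 143 154 140 107  91  88  87  94 125 124 1
[... 2643 characters left out ...]
6 169 157 117 102 101 101 104 120 152 171 156 150 150 151 118]
 [ 19  26  27  71 169 169 143 111 103 104 105 104 103 104 133 169 175 176 173 173 173 156]
 [ 24  24  24  59 122 110 102 103 103 102 101 105 103 102 137 171 174 174 176 173 174 174]
 [ 21  21  22  43  98 102 102 102 103 104 103 101 105 126 127 168 174 175 175 174 173 172]
 [ 21  20  23  54  98 105 100 104 104 104 105 104 110 125 114 144 170 175 175 173 173 173]
 [ 25  21  22  64  99 105 104 103 104  94 106 108 112 113 112 115 169 174 173 174 172 176]
 [ 18  25  23  75 101 104 106  99  97  75 128 151 154 153 154 155 173 177 176 175 175 173]
 [ 21  35  49  94 105 100 104  95  81  75 148 172 175 175 178 176 176 178 175 177 175 176]]
```

```bash
python3 - <<'E'
from h import *
import pickle
np.set_printoptions(linewidth=220)
s=get_state();p=s["ee_pos"];q=s["ee_rot"]
P8=camera_params("wrist");w8=snap("wrist","w8")
P6=pickle.load(open("Pw6.pkl","rb"));w6=cv2.imread("pics/w6.png")[:,:,::-1]
ty=np.array([2*q[0]*q[1],2*q[1]**2-1,0]);tx=np.array([-ty[1],ty[0],0])
for off in(-.155-.0145,):
  for dz in(-.004,0,.004):
    for l,h in((.093,.005),(.065,.010),(.0,.010)):
      X=p+l*tx+np.array([0,0,off+dz*l/.09]); e=[proj("wrist",X+k*h*ty+np.array([0,0,h if h>.006 else 0]),P8).round(1).tolist() for k in(-1,0,1)]
      print(dz,l,e)
for w in(w6,w8):
  g=cv2.cvtColor(w,cv2.COLOR_RGB2GRAY).astype(int)
  print("col259",g[40:64,259], "col259 tube",g[100:130,259])
  for r in(62,80,95,130,140,160,180,200,220): print(r,g[r,222:296])
E
```

```text
-0.004 0.093 [[249.6, 59.0], [260.1, 58.9], [270.7, 59.0]]
-0.004 0.065 [[237.4, 116.9], [260.2, 116.8], [282.9, 116.9]]
-0.004 0.0 [[239.5, 254.5], [260.1, 254.6], [280.7, 254.6]]
0 0.093 [[249.3, 57.4], [260.1, 57.4], [271.0, 57.4]]
0 0.065 [[236.9, 117.0], [260.2, 116.9], [283.4, 117.0]]
0 0.0 [[239.5, 254.5], [260.1, 254.6], [280.7, 254.6]]
0.004 0.093 [[248.9, 55.8], [260.1, 55.7], [271.3, 55.8]]
0.004 0.065 [[236.4, 117.1], [260.2, 117.0], [283.9, 117.1]]
0.004 0.0 [[239.5, 254.5], [260.1, 254.6], [280.7, 254.6]]
col259 [187 188 186 186 186 187 187 188 189 189 191 188 189 189 190 173 140 146 148 148 148 148 147 151] col259 tube [ 95  96  95  93  96  95  95  93  94  96  92  94  92  95  95  95  95  95 133 136 134 133 135 135 136 134 134 134 136 135]
62 [187 188 187 187 189 187 189 188 187 188 188 187 187 186 188 187 187 188 188 188 187 187 185 187 187 187  63  65  75  83  94 102 111 121 127 136 143 147 149 148 148 149 151 147 143 138 131 118 114 118 117 118  90  84
 179 196 200 199 200 199 198 199 198 195 194 194 193 195 195 197 197 198 198 198]
80 [186 189 187 188 187 187 188 18
[... 4650 characters left out ...]
 119 121 121
 120 122 118 115 107 141 167 171 169 170 168 170 171 168 169 169 171 172 171 173]
200 [172 171 170 169 171 171 171 171 172 171 172 173 172 171 172 123 104 115 119 117 118 118 117 119 119 120 118 118 118 116 116 119 118 118 117 115 115 115 115 117 117 115 117 118 119 120 120 120 120 120 118 121 118 119
 119 118 119 111 107 159 170 169 170 169 168 168 168 166 168 168 168 170 168 168]
220 [170 171 169 171 172 172 172 172 171 172 172 172 170 173 171 138 103 113 117 116 115 116 118 116 116 117 118 116 117 117 117 116 120 118 117 113 115 115 115 116 115 114 116 116 117 119 118 119 119 121 117 119 119 118
 117 116 117 112 134 166 171 167 167 167 168 169 168 170 170 170 170 169 171 168]
```

The wrist picture now fits a level bar: the tube end is at row 118, the tube is 46 px wide and the tip is at row 57, all as expected. Next is the stand-off in front of the rack.

apply_moves --pt "0.0 -0.015 0.005 0 0" --pt "0.0 -0.025 0.0085 0 0" --pt "0.0 -0.03 0.01 0 0" --pt "0.0 -0.03 0.01 0 0" --pt "0.0 -0.015 0.005 0.005 0" --pt "0.0 -0.0055 0.002 0.015 0" --pt "0.0 0 0 0.02 0" --pt "0.0 0 0 0.015 0" --pt "0.0 0 0 0.007 0" --pt "0.0 0 0 0.003 0" --pt "0.0 0 0 0 0" --newtons 80

```text
time_s: 16.92
ee_pos: [0.447, -0.2195, 0.2435]
ee_rot: [0.863, 0.505, -0.001, -0.001]
force: [0.9, 0.1, 0.1]
width: 0.206
finger_force: 83.6
```

```bash
cat > st.py <<'E'
from h import *
R=np.array([[.954,.299],[-.299,.954]]);o=np.array([.562,-.219])
s=get_state();p=s["ee_pos"];q=s["ee_rot"]
ty=np.array([2*q[0]*q[1],2*q[1]**2-1]);tx=np.array([-ty[1],ty[0]])
yaw=np.degrees(np.arctan2(ty[1],ty[0]));F=s["force"]
r=lambda v:(R.T@v).round(4)
m=p[:2]-o
print("t",s["time_s"],"alpha",round(-17.4-yaw,2),"axis z",round(p[2]-.17,4),"mid",r(m),"tip",r(m+.093*tx),"pin",r(m-.077*tx),"F rack",(R.T@F[:2]).round(1),F[2].round(1),s["wrist_torque"].round(2),s["width"],s["finger_force"])
E
python3 st.py
```

```text
t 16.9167 alpha 11.96 axis z 0.0735 mid [-0.1095 -0.0349] tip [-0.0903  0.0561] pin [-0.1255 -0.1102] F rack [0.8 0.4] 0.1 [-0.04 -0.01  0.01] 0.2055285170261114 83.57903480529785
```

apply_moves --pt "0.0 0.0 0.008 -0.001 0" --pt "0.0 0.002 0.012 0 0" --pt "0.0 0.005 0.01 0 0" --pt "0.0 0.006 0.0065 0 0" --pt "0.0 0.005 0.003 0 0" --pt "0.0 0.0028 0.001 0 0" --pt "0.0 0 0 0 0"

```text
time_s: 17.5
ee_pos: [0.4932, -0.2208, 0.2458]
ee_rot: [0.863, 0.505, 0.0, -0.0]
force: [-0.5, -0.1, -1.7]
width: 0.208
finger_force: 83.6
```

```bash
python3 st.py; python3 - <<'E'
from h import *
np.set_printoptions(linewidth=230)
R=np.array([[.954,.299],[-.299,.954]]);o=np.array([.562,-.219])
P=camera_params("wrist")
w=cv2.cvtColor(snap("wrist","w9"),cv2.COLOR_RGB2GRAY);a=snap("scene","c9");b=snap("side","s9")
for x,y,z in[(-.045,.083,.09),(-.045,.075,.09),(-.060,.075,.075),(-.030,.075,.075),(-.062,.083,.09),(-.028,.083,.09),(-.062,.095,.09)]:
    print((x,y,z),proj("wrist",np.r_[o+R@(x,y),z],P).round(1))
print(w[24:76:2,228:304:2])
E
```

```text
t 17.5 alpha 11.91 axis z 0.0758 mid [-0.0651 -0.0223] tip [-0.0459  0.0687] pin [-0.081  -0.0976] F rack [-0.5 -0.3] -1.7 [ 0.04  0.04 -0.04] 0.20770104265633377 83.57810854911804
(-0.045, 0.083, 0.09) [254.6  20.4]
(-0.045, 0.075, 0.09) [258.5  37.5]
(-0.06, 0.075, 0.075) [227.2  52. ]
(-0.03, 0.075, 0.075) [290.   39.6]
(-0.062, 0.083, 0.09) [215.1  29.1]
(-0.028, 0.083, 0.09) [294.   13.7]
(-0.062, 0.095, 0.09) [209.8   4.7]
[[162 161 159 153 146 142 132 115 102  96 100 118 129 138 142 148 147 152 155 159 158 157 152 151 148 149 152 149 140 133 122  95  95 190 190 195 197 195]
 [146 140 124 107  94  92  92  94 104 114 122 134 138 140 143 148 149 154 154 154 156 156 157 154 149 149 147 148 141 134 127  98 149 189 190 194 197 198]
 [ 94  91  94  93  93  93 101 108 112 118 127 132 138 141 144 144 147 150 153 153 155 156 155 154 155 150 147 146 145 136 127 106 184 190 191 192 195 198]
 [ 91  92  94  75  87 102 106 110 113 122 130 132 136 141 143 145 151 152 156 157 160 155 153 152 152 153 152 147 141 138 127 121 188 189 190 192 195 198]
 [ 91  87  70  78  92  99 103 109 118 123 127 1
[... 2663 characters left out ...]
57 145 131 182 198 198 197 200 202 201 200 201 199 200 199 198 197 195 192 193]
 [118 120 186 203 206 206 205 204 201 201  84  75  97 116 132 150 156 155 156 148 130 179 197 197 197 201 203 201 200 200 200 201 198 198 196 197 193 193]
 [119 119 154 204 205 206 205 202 202 201  85  74  95 116 133 150 154 155 157 148 122 181 198 198 195 201 202 202 202 200 199 200 198 198 198 196 193 193]
 [137 121 120 204 205 205 205 205 201 200  84  76  97 116 133 149 156 157 157 147 111 179 199 198 197 200 201 202 200 200 201 201 198 198 197 197 194 193]
 [119 120 113 203 205 206 206 206 203 201  84  76  97 116 133 150 155 157 157 141  76 180 198 199 196 198 200 202 200 200 201 201 200 199 198 197 196 193]]
```

Plunger and cup line up in the wrist picture: plunger centre column 258.5, cup rim centre predicted and seen at about 259. I'll enter cup_left now.

apply_moves --pt "0.0 0.002 -0.0004 0.001 0" --pt "0.0 0.003 -0.0006 0 0" --pt "0.0 0.003 -0.0006 0 0" --pt "0.0 0.003 -0.0006 0 0" --pt "0.0 0.003 -0.0006 0 0" --pt "0.0 0.002 -0.0004 0 0" --pt "0.0 0.001 0 0 0" --pt "0.0 0 0 0 0"

```text
time_s: 18.32
ee_pos: [0.4986, -0.2052, 0.2448]
ee_rot: [0.863, 0.505, 0.0, 0.0]
force: [-0.5, -3.4, -0.2]
width: 0.205
finger_force: 83.6
```

```bash
python3 st.py
```

```text
t 18.3167 alpha 11.95 axis z 0.0748 mid [-0.0646 -0.0058] tip [-0.0453  0.0852] pin [-0.0805 -0.0811] F rack [ 0.6 -3.4] -0.2 [-0.61  0.01 -0.12] 0.20518791949198026 83.63519668579102
```

apply_moves --pt "0.0 0.002 0 0 0" --pt "0.0 0.002 0 0 0" --pt "0.0 0.002 0 0 0" --pt "0.0 0.002 0 0 0" --pt "0.0 0.0015 0 0 0" --pt "0.0 0 0 0 0" --pt "0.0 0 0 0 0"

```text
time_s: 18.9
ee_pos: [0.503, -0.1974, 0.2448]
ee_rot: [0.863, 0.505, -0.0, 0.0]
force: [-1.8, -8.0, -0.4]
width: 0.206
finger_force: 83.7
```

```bash
python3 st.py
```

```text
t 18.9 alpha 11.95 axis z 0.0748 mid [-0.0627  0.0029] tip [-0.0435  0.0939] pin [-0.0787 -0.0724] F rack [ 0.6 -8.2] -0.4 [-1.41  0.29 -0.14] 0.20608743361465 83.65230202674866
```

apply_moves --pt "0.0 0.0015 0 0 0" --pt "0.0 0 0 0 0" --pt "0.0 0 0.0028 0 -2" --pt "0.0 0 0.0028 0 -2" --pt "0.0 0 0.0028 0 -2" --pt "0.0 0 0.0028 0 -2" --pt "0.0 0 0.0028 0 -2" --pt "0.0 0 0.0028 0 -2" --pt "0.0 0 0 0 0" --pt "0.0 0 0 0 0"

```text
time_s: 19.73
ee_pos: [0.5189, -0.2032, 0.2447]
ee_rot: [0.806, 0.593, -0.001, 0.0]
force: [-2.4, -8.5, -0.4]
width: 0.208
finger_force: 83.7
```

```bash
python3 st.py; python3 - <<'E'
from h import *
import pickle
np.set_printoptions(linewidth=230)
R=np.array([[.954,.299],[-.299,.954]]);o=np.array([.562,-.219])
a=snap("scene","c10");b=snap("side","s10")
for n,im in(("scene",a),("side",b)):
  g=cv2.cvtColor(im,cv2.COLOR_RGB2GRAY)
  for y,l in((-.075,"rimR"),(-.070,"pin"),(-.06,"tubeend"),(.075,"rimL")):
    print(n,l,proj(n,np.r_[o+R@(-.045,y),.075]).round(1))
g=cv2.cvtColor(a,cv2.COLOR_RGB2GRAY);print(g[200:224,146:184])
E
```

```text
t 19.7333 alpha -0.07 axis z 0.0747 mid [-0.0459  0.0022] tip [-0.046   0.0952] pin [-0.0458 -0.0748] F rack [ 0.3 -8.9] -0.4 [-1.44  0.36 -0.05] 0.20774421086499775 83.74225974082947
scene rimR [158.2 212. ]
scene pin [160.1 212.2]
scene tubeend [163.7 212.5]
scene rimL [213.8 217.6]
side rimR [283.1 169.9]
side pin [282.2 170.5]
side tubeend [280.4 171.7]
side rimL [254.8 189.2]
[[117 120 121 122 124 122 122 122 124 122 122 123 121 123 121 122 123 123 121 122 122 118 122 122 122 121 121 110  20  13  10   9   5   7   9   7   2   3]
 [124 123 124 124 123 124 124 126 124 120 124 121 122 122 122 123 123 121 122 124 121 122 121 123 124 121 119 116  84  17  13  10  12  12  10   5   9   5]
 [122 124 121 122 121 122 122 121 122 120 124 123 122 123 122 122 122 120 122 122 122 118 121 124 124 122 121 119 108  12  15  10  25  41  24  10   9   8]
 [122 123 124 120 100  91  94  97 112 123 123 125 122 122 121 122 125 124 122 122 120 121 123 122 124 120 121 121 110  22  15  10  25  37  25  16   6   4]
 [122 124 123 118  94  83  88  77  67 119 127 122 124 123 121 124 123 124 122 123 123 121 122 12
[... 2304 characters left out ...]
73  68  62  61  57  57  63  62  50  65  61  64  62  63  62  65  59  44  40  13]
 [123 125 115  88  49  49  51  45  30  29  31  32  37  60  65  66  68  66  68  67  66  66  66  66  64  64  64  67  72  65  66  61  58  55  61  49  59  49]
 [120 121 106  99  52  48  53  47  28  31  32  31  39  61  62  65  64  63  64  63  65  66  68  66  69  66  67  69  65  67  69  66  67  68  64  64  69  77]
 [122 125 126 113  80  51  49  49  37  30  28  32  44  63  63  61  62  61  61  64  62  62  63  63  64  66  66  65  67  64  63  65  68  67  70  66  70  70]
 [126 122 121 122 100  50  50  49  49  33  32  36  55  66  65  63  61  63  63  65  61  62  63  63  64  63  62  62  63  62  64  69  72  71  70  72  70  80]]
```

The bar is lined up, with its pin in front of the mouth of cup_right (scene cols 157-161, row 212). I'll let it spring out.

apply_moves --pt "0.0 -0.0015 0.0005 0 0" --pt "0.0 -0.002 0.0003 0 0" --pt "0.0 -0.002 0 0 0" --pt "0.0 -0.002 0 0 0" --pt "0.0 -0.0015 0 0 0" --pt "0.0 0 0 0 0" --pt "0.0 0 0 0 0"

```text
time_s: 20.42
ee_pos: [0.5168, -0.2112, 0.2446]
ee_rot: [0.806, 0.592, -0.0, -0.0]
force: [-3.0, -3.1, -0.6]
width: 0.206
finger_force: 83.7
```

```bash
python3 st.py
```

```text
t 20.4167 alpha -0.04 axis z 0.0746 mid [-0.0455 -0.0061] tip [-0.0455  0.0869] pin [-0.0454 -0.0831] F rack [-2.  -3.9] -0.6 [-0.51  0.55  0.13] 0.20639914093479858 83.74862551689148
```

apply_moves --pt "0.0 -0.0015 -0.0008 0 0" --pt "0.0 -0.0012 0 0 0" --pt "0.0 0 0 0 0" --pt "0.0 0 0 0 0"

```text
time_s: 20.75
ee_pos: [0.5156, -0.2134, 0.2447]
ee_rot: [0.806, 0.592, 0.0, -0.0]
force: [-0.6, -0.3, -0.5]
width: 0.213
finger_force: 83.7
```

```bash
python3 st.py
```

```text
t 20.75 alpha -0.03 axis z 0.0747 mid [-0.0459 -0.0085] tip [-0.046   0.0844] pin [-0.0459 -0.0855] F rack [-0.5 -0.4] -0.5 [-0.01  0.1   0.  ] 0.2125146332422144 83.6787486076355
```

The force falls to about 0 at a 4.2 mm compression, so the pin is at the floor of cup_right. I'll ease down, open only part way (the cans are behind) and lift.

apply_moves --pt "0.0 0 0 0.002 0" --pt "0.0 0 0 0.002 0" --pt "0.0 0 0 0 0" --pt "0.25 0 0 0 0" --pt "0.35 0 0 0 0" --pt "0.42 0 0 0 0" --pt "0.42 0 0 0 0" --newtons 20

```text
time_s: 21.33
ee_pos: [0.5155, -0.2137, 0.2407]
ee_rot: [0.806, 0.592, -0.0, -0.0]
force: [-0.3, -1.8, 0.7]
width: 0.417
finger_force: 0.0
```

apply_moves --pt "0.42 0 0 -0.005 0" --pt "0.42 0 0 -0.015 0" --pt "0.42 0 0 -0.03 0" --pt "0.42 0 0 -0.04 0" --pt "0.42 0 0 -0.04 0" --pt "0.42 0 0 -0.02 0" --pt "0.42 0 -0.03 0 0" --pt "0.42 0 -0.04 0 0" --pt "0.42 0 -0.03 0 0" --pt "0.42 0 0 0 0" --pt "0.42 0 0 0 0"

```text
time_s: 22.25
ee_pos: [0.4189, -0.1834, 0.3914]
ee_rot: [0.806, 0.592, 0.0, 0.0]
force: [1.2, -0.0, -0.1]
width: 0.418
finger_force: 0.0
```

```bash
python3 - <<'E'
from h import *
import pickle
np.set_printoptions(linewidth=230)
R=np.array([[.954,.299],[-.299,.954]]);o=np.array([.562,-.219])
print(get_state()["ee_pos"],get_state()["time_s"])
a=snap("scene","c11");b=snap("side","s11");w=snap("wrist","w11");P=camera_params("wrist")
for y,l in((-.083,"floorR"),(-.075,"rimR"),(-.071,"tubeend pin"),(.059,"tube end plunger"),(.075,"rimL")):
    X=np.r_[o+R@(-.045,y-.0027),.07]; print(l,proj("scene",X).round(1),proj("wrist",X,P).round(1))
g=cv2.cvtColor(a,cv2.COLOR_RGB2GRAY);print(g[204:226,148:224:2])
E
```

```text
[ 0.41893017 -0.18344208  0.39136233] 22.25
floorR [154.6 212.6] [348.  247.4]
rimR [157.5 212.9] [348.8 240.9]
tubeend pin [159. 213.] [349.1 237.6]
tube end plunger [207.  217.9] [358.1 117.3]
rimL [213.  218.5] [358.5 101.6]
[[123  91  81  68 123 120 121 124 122 121 119 120 120 119 118 121 119 119 120 117 118 114 117 114 113 117 115 116 115 118 115 116 114 116 118 116 114 118]
 [118  86  83  42 120 118 123 123 125 117 121 121 119 120 121 117 120 120 117 118 119 116 113 113 114 114 115 116 117 117 116 115 115 116 117 115 113 116]
 [121  81  85  33  72  97 119 124 122 120 121 122 118 119 118 118 118 121 117 115 117 117 112 116 114 117 116 118 115 117 116 117 113 115 114 114 113 114]
 [117  85  81  75  60  54  85 121 120 121 120 117 119 120 117 119 116 117 117 116 117 117 114 115 115 116 118 117 116 116 113 114 115 113 116 116 113 116]
 [116  83  75  80  74  43  84 129 123 118 104  90 121 120 118 117 115 116 116 116 118 118 117 115 113 115 115 116 116 117 114 118 114 115 118 117 115 115]
 [107  81  83  89  73  39  78 122 125 120 124 121 129 123 120 102  87 117 116 118 115 113 115 116
[... 1838 characters left out ...]
75  62  56  44  66  61  69  69  84  76  75  72  63  61  66  73  39  61  30  33]
 [125  80  49  35  31  43  58  63  62  62  63  61  60  65  64  65  64  66  68  65  67  67  78  64  59  63  49  61  65  66  62  60  59  59  48  48  35  33]
 [122 100  47  43  31  57  64  62  63  63  60  61  63  61  61  68  69  69  80  72  72  74  67  68  66  65  66  77  64  59  59  47  60  40  48  48  39  32]
 [120 110  51  50  29  60  68  66  66  65  66  65  66  68  78 113 113 114 115 116 114 116  80  69  73  70  74  70  66  67  68  68  73  65  53  47  42  29]
 [114 109  52  48  31  65  64  65  65  67  67  73  86 120 121 119 116 115 121 115 116 113 114 115 116 117 117  81  71  73  74  71  70  70  60  46  47  31]]
```

The bar sits between the cups. Its tube spans scene columns 160–207 against 159–207 predicted for a seated bar, and the plunger runs into cup_left at columns 208–213. The gripper is clear, so I'll hand in.

```bash
python3 -c "
from cell import *
print(hand_in())"
```

```text
the job is handed in; nothing more can be done
None
```

I handed the job in at about 22 s with the keeper bar fitted across the rack, plunger in cup_left and fixed pin in cup_right; the camera and force readings fit a fully seated bar, but the judge's verdict was not shown.

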